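# Press a tumbler on the glass rinser and hold it halfway down

## Task

Pick the plain tumbler (the glass without a stem) off the wooden tray, set it upside down as it is, upright and centred, on the spring-loaded spoked plate of the glass rinser, and push the plate down with the tumbler about halfway through its travel (about 12 of 24 mm), without ramming it. Keep it pressed there for at least three seconds and finish while still holding it down: do not let go at the end. Leave the two stemmed glasses and the lidded glass jar standing where they are.

Things in the scene. Friction and masses are not known exactly. Their poses are not given: they have to be found in the camera images.
- tumbler: clear glass tumbler standing upside down (mouth down) on the tray, 92 mm tall, round and tapering: 69 mm across at the bottom, 67 mm at 20 mm height, 57 mm at 70 mm, 52 mm at 88 mm; about 0.19 kg (0.13 to 0.25). A closed solid for contact. Origin: centre of its underside (the mouth); z up along its axis.
- tray: fixed wooden tray, 166 x 340 mm, 28 mm high at its rails (8 mm thick, on all four sides), inner floor 8 mm above the worktop. Origin: centre of its underside; x across its 166 mm width, y along its 340 mm length. The three glasses stand in a row along its y, about 106 mm apart, in any order.
- goblet_a: stemmed glass upside down on the tray (foot on top), 67 mm wide, 120 mm tall; leave it. Origin: centre of its underside, z up.
- goblet_b: second stemmed glass, the same as goblet_a; leave it. Origin: centre of its underside, z up.
- jar: clear lidded glass jar with pale contents, 62 mm wide, 77 mm tall, standing behind the work; leave it. Origin: centre of its underside, z up.
- rinser: glass rinser, fixed to the worktop: round steel bowl of 150 mm outer diameter, rim 30 mm high, with a 25 mm inlet stub on its own +x side. Origin: centre of its underside on the worktop, z up.
- rinser_seat (a point): centre of the flat top of the rinser's black spoked press plate (eight spokes, 110 mm diameter, with a ring round them); 46 mm above the worktop when not pressed, and it sinks with the plate. A 4 mm nozzle on it is only for looks and does not touch the glass.
- rinser_plate (a joint): downward travel of the press plate in m: 0 at rest (up), 0.024 at its lower stop. A spring pushes it back up: about 5 N to start it, 10 N at 12 mm, 15 N at the stop (the tumbler's weight of about 2 N counts towards this and does not move the plate alone).
Not all that is in view belongs to the job. What is shaped like the tumbler but blue or purple is not meant. What is shaped like the jar but pink or red is not meant.

How it is judged:
By the outcome, as a careful person would: the job done as asked, in the order asked, and still so for the second after the job is handed in, while the arm keeps its last pose, push and grip.
It also fails if it takes over 48 s, if anything falls off the work surface, if the arm or the gripper's body presses on something with over 40 N, if the wrist force passes 120 N, or if a joint passes its speed limit or range.

## Robot

A 7-joint arm with a two-finger parallel gripper is mounted at the origin on a cart in front of the work surface, level with it; the furniture and walls round the work are solid. World frame = base frame: x ahead of the robot, y to its left, z up, the work surface at z = 0. Lengths are in m, angles in rad, forces in N, time in s.
With the tool pointing down it reaches from about 0.425 to 0.925 m from the base axis. Payload 6.8 kg.
Tool frame: the origin (TCP) lies at the very end of the fingers, on their centre line; the grasp point (between the pads) lies 19 mm behind it; z points along the fingers, y is the line along which they close (so a half turn about z gives the same grasp; the last joint's range is limited). The gripper opens to 85 mm and grips with 20 to 120 N. Pads are 22 mm wide; open, the fingers measure 114 mm over their backs; the gripper's body (76 mm by 85 mm) begins 54 mm behind the grasp point. The pads swing forward as they close: fully open they stand 13 mm farther back than shut.
Start: joints at [1.123, 0.477, 0.022, 1.555, -0.011, 1.109, -0.083], TCP at [0.225, -0.636, 0.231] pointing down, gripper open.
Joint ranges: [-2.96, 2.96], [-0.34, 2.1], [-1.41, 1.46], [0.24, 2.44], [-1.37, 4.51], [0.17, 1.92], [-2.96, 2.96]. Speed limits (rad/s): [2.39, 2.39, 3.14, 3.14, 3.14, 3.14, 3.14].

## Interface

Orientations are given as a rotation vector (axis times angle).
In Python, from bench import get_obs, viewer, r gives the robot as it stands. The module is installed in compiled form; this text tells all that it offers.
- The arm moves only by the tool play_rows, never from a script. Its argument "commands" is a list that holds one entry, the list of rows, each a list of 5 numbers: the gripper's target within -1 to 1 (shut at 1, half-way at 0, fully open at -1), then the shift along the tool's x, y, z scaled (see below), then the turn about the tool's z scaled (see below). A call has 1 to 12 rows; each row is the pose to reach, as a shift and turn from the pose commanded when the call began, along the tool's axes at that moment; what a row does not reach only later rows make up. The controller multiplies each number of a shift by 0.2 m and each number of a turn by pi/2 rad. A row lasts 1/12 s, in which the tool goes at most 41.7 mm and 7.16 degrees, less where a joint would pass 70% of its speed; a pose out of reach is approached as far as the arm can. A call with a number of a shift or a turn outside -1 to 1 is refused whole. A call with a gripper value outside its range is refused whole. The fingers move at their own pace and stop on an object; "grip_force" is the grip in N (left out, the last holds). Time passes only in rows, so rows that repeat a pose let the fingers close. It gives the time, the measured TCP pose, the force, the opening and the grip force at its end, in the units of the state.
- get_obs(): the state, without advancing time (a new reading comes with each control period).
- viewer.grab_frame(name): name is "side" or "top" or "wrist"; returns a dict with "pixels" (420x560x3 uint8, red, green, blue), "fovy" (degrees; the focal length in pixels is half the picture's height over the tangent of half this angle, whatever the lens; pixels are square), "cx", "cy" (the principal point, pixels), "distortion" ([k1, k2, p1, p2, k3] as OpenCV has them; the pictures are not rectified), "world_to_cam" (4x4, takes a point from world to camera coordinates); the wrist camera has in their place "hand_eye" (4x4, takes a point from camera to tool coordinates, whose origin is the TCP and whose axes are the flange's). Camera axes: x right, y up, looking along -z (the intrinsics and any distortion apply to the point x, -y, -z); pixel columns grow to the right and rows downward; lengths in m; the calibration is good to about 2 mm. A picture is of the moment at which its call begins: read the wrist's pose just before it. There is no depth.
- r.hand_in(): hands the job in; it is judged then, once.
Trained networks look in a picture, given as the dict that the camera call returned (one of the last four; its "shot" number tells which), for a name from the list of things; names that differ only in an ending like _2 or _b are one class to them, and where a whole thing is asked for, a point or a joint stands for the part that bears it (a point fixed in the world has none). Each returns a list of dicts, best first, with "score" (0 to 1); they miss things now and then, are a little off and sometimes report something else, mostly with a low value. They report only what shows in the picture. A call takes as long as a camera call. They do not tell look-alikes from the thing itself.
- viewer.trace(picture, thing): "pixels" (420x560 bool, what is visible of it) and "rect" ([left, top, right, bottom] in pixels, round what is visible of it).
The state is a dict: "clock": time; "joints": joint angles; "qvel": joint speeds; "tau": joint torques, N m; "tcp_pos": TCP position; "orientation": TCP orientation; "contact_force": force on the tool from outside, world axes, zero at the start; "moment": the same for the moment, N m; "grip_width": finger opening in m; "gripper_force": force on a finger pad.
Only numpy, scipy, OpenCV 4.12 (cv2) and the standard library are available. Lean on these libraries where they do the work, as an engineer would, in place of code of your own. Each camera call takes 0.05 s, during which the arm holds its last target. There are 200 camera calls.

## Working session

There is one attempt and no reset: what is moved stays moved. The work goes in short steps, Python scripts to look and compute and a tool call to move; the robot and the scene stay as the last step left them, time stands still between calls to the robot, and variables do not carry over. Pictures are saved under pics/ and viewed, at most 10 in all, crops included, and the job is handed in when it is done.

Besides the shell and the picture viewer there is one more tool, called after "Call:" as name(argument=value, ...) on one line, values as JSON. play_rows: Moves the arm, as the interface text tells. Shifts and turns lie within -1 to 1; 1 stands for 0.2 m of shift or pi/2 rad of turn. Its arguments: {"type":"object","properties":{"commands":{"type":"array","items":{"type":"array","items":{"type":"array","items":{"type":"number","minimum":-1,"maximum":1}}}},"grip_force":{"type":"number"}},"required":["commands"]}

```bash
mkdir -p pics; cat > h.py <<'E'
from bench import get_obs, viewer, r
import numpy as np, cv2
from scipy.spatial.transform import Rotation as R
def K(p):
    f=p["pixels"].shape[0]/2/np.tan(np.radians(p["fovy"])/2)
    return np.array([[f,0,p["cx"]],[0,f,p["cy"]],[0,0,1.]])
def w2c(p,o=None):
    if "world_to_cam" in p: return np.array(p["world_to_cam"])
    T=np.eye(4);T[:3,:3]=R.from_rotvec(o["orientation"]).as_matrix();T[:3,3]=o["tcp_pos"]
    return np.linalg.inv(T@np.array(p["hand_eye"]))
def ray(p,uv,M):
    u=cv2.undistortPoints(np.array([[uv]],float),K(p),np.array(p["distortion"],float))[0,0]
    Mi=np.linalg.inv(M); return Mi[:3,3],Mi[:3,:3]@np.array([u[0],-u[1],-1])
def onz(p,uv,z,M):
    c,d=ray(p,uv,M); return c+d*(z-c[2])/d[2]
def proj(p,X,M):
    X=np.atleast_2d(X); c=X@M[:3,:3].T+M[:3,3]; c=c*[1,-1,-1]
    return cv2.projectPoints(c,np.zeros(3),np.zeros(3),K(p),np.array(p["distortion"],float))[0][:,0]
def save(p,n,t=[]):
    im=cv2.cvtColor(p["pixels"],cv2.COLOR_RGB2BGR).copy()
    for x in t: cv2.rectangle(im,(int(x[0]),int(x[1])),(int(x[2]),int(x[3])),(0,255,0),1)
    cv2.imwrite("pics/"+n,im)
E
python3 - <<'E'
from h import *
ims=[]
for n in ["side","top"]:
    p=viewer.grab_frame(n);M=w2c(p);print(n,p["fovy"],np.linalg.inv(M)[:3,3].round(3))
    save(p,n+"0.png")
    for t in ["tumbler","goblet_a","jar","rinser","rinser_seat","tray"]:
        for d in viewer.trace(p,t)[:4]:
            q=d["rect"];m=d["pixels"];ys,xs=np.nonzero(m);print(t,round(d["score"],2),np.round(q),[round(xs.mean(),1),round(ys.mean(),1)],onz(p,[xs.mean(),ys.mean()],.04,M).round(3))
o=get_obs();print({k:np.round(v,3) for k,v in o.items()})
E
```

```text
side 53.13414057727735 [0.029 0.558 1.006]
tumbler 0.83 [227. 252. 259. 288.] [np.float64(239.4), np.float64(269.5)] [0.509 0.284 0.04 ]
tumbler 0.83 [326. 178. 345. 213.] [np.float64(334.5), np.float64(192.2)] [ 0.538 -0.092  0.04 ]
tumbler 0.7 [179. 322. 209. 358.] [np.float64(193.6), np.float64(342.4)] [0.423 0.479 0.04 ]
goblet_a 0.88 [258. 219. 286. 263.] [np.float64(271.7), np.float64(239.6)] [0.527 0.16  0.04 ]
goblet_a 0.78 [298. 212. 328. 256.] [np.float64(313.6), np.float64(232.2)] [0.471 0.055 0.04 ]
jar 0.87 [270. 142. 287. 166.] [np.float64(276.9), np.float64(151.7)] [ 0.779 -0.069  0.04 ]
jar 0.69 [357. 197. 377. 226.] [np.float64(363.2), np.float64(209.6)] [ 0.438 -0.11   0.04 ]
jar 0.62 [303. 146. 317. 172.] [np.float64(310.4), np.float64(159.0)] [ 0.686 -0.13   0.04 ]
rinser 0.66 [341. 152. 394. 184.] [np.float64(368.7), np.float64(165.8)] [ 0.546 -0.252  0.04 ]
rinser_seat 0.76 [354. 149. 389. 175.] [np.float64(370.7), np.float64(162.2)] [ 0.553 -0.268  0.04 ]
tray 0.92 [207. 210. 345. 309.] [np.float64(272.1), np.float64(260.0)] [0.476 0.2   0.04 ]
top 45.611845969
[... 812 characters left out ...]
34. 245.] [np.float64(412.3), np.float64(224.3)] [ 0.551 -0.265  0.04 ]
tray 0.83 [206. 215. 329. 289.] [np.float64(267.5), np.float64(250.8)] [0.494 0.17  0.04 ]
{'clock': np.float64(0.7), 'joints': array([ 1.123,  0.477,  0.022,  1.555, -0.012,  1.109, -0.083]), 'qvel': array([ 0.001, -0.   , -0.   , -0.   ,  0.   , -0.001,  0.001]), 'tau': array([ 1.0000e-03, -5.9616e+01,  1.6060e+00, -2.8149e+01,  1.3000e-02,
        2.0000e-03,  0.0000e+00]), 'tcp_pos': array([ 0.225, -0.636,  0.231]), 'orientation': array([3.096, 0.531, 0.   ]), 'contact_force': array([ 0.652, -0.506, -0.156]), 'moment': array([-0.015, -0.037,  0.014]), 'gripper_force': np.float64(0.0), 'grip_width': np.float64(0.086)}
```

View pics/side0.png

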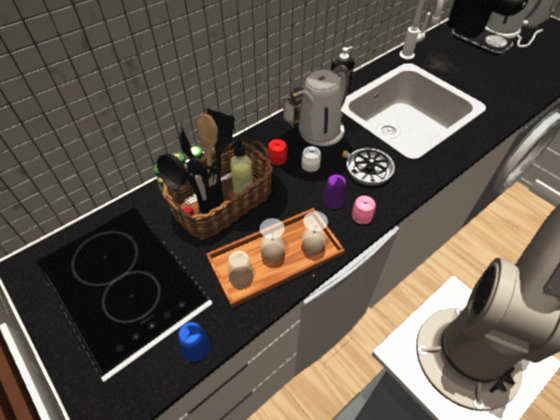

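View pics/top0.png

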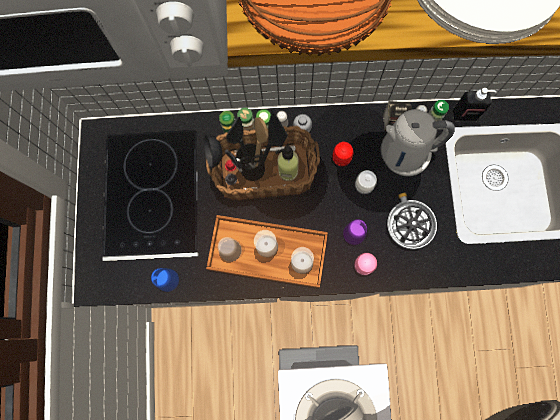

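Both views show the same layout. The clear tumbler is the leftmost of three glasses on the tray: side (239,268), top (229,249), about (0.51, 0.28). The rinser is at top (412,224), about (0.55, -0.265). The blue, purple, pink and red pieces are look-alikes. The tray's long axis is tilted about 8.7°, so I'll close the gripper across its width and hover first.

Call:
play_rows(commands=[[[-1, 0.5, -0.5, -0.2, -0.3], [-1, 1, -1, -0.4, -0.69], [-1, 1, -1, -0.4, -0.69], [-1, 1, -1, -0.4, -0.69], [-1, 1, -1, -0.4, -0.69], [-1, 1, -1, -0.4, -0.69], [-1, 1, -1, -0.4, -0.69], [-1, 1, -1, -0.4, -0.69], [-1, 1, -1, -0.4, -0.69], [-1, 1, -1, -0.4, -0.69]]], grip_force=40)

```text
clock: 1.53
tcp_pos: [0.3474, -0.3805, 0.3119]
orientation: [2.373, 2.057, -0.0]
contact_force: [-1.3, -0.1, 0.3]
grip_width: 0.0855
gripper_force: 0.0
```

Call:
play_rows(commands=[[[-1, 0.3, 0.25, 0, 0], [-1, 0.6, 0.5, 0, 0], [-1, 0.6, 0.5, 0, 0], [-1, 0.6, 0.5, 0, 0], [-1, 0.6, 0.5, 0, 0], [-1, 0.6, 0.5, 0, 0], [-1, 0.6, 0.5, 0, 0]]])

```text
clock: 2.12
tcp_pos: [0.4626, -0.2782, 0.3109]
orientation: [-2.382, -2.048, 0.001]
contact_force: [-0.9, -0.5, -0.5]
grip_width: 0.0852
gripper_force: 0.0
```

```bash
cat > m.py <<'E'
from h import *
import sys
def fitcirc(p,M,m,z):
    c,_=cv2.findContours(m.astype(np.uint8),cv2.RETR_EXTERNAL,cv2.CHAIN_APPROX_NONE)
    c=max(c,key=cv2.contourArea)[:,0]; P=np.array([onz(p,x,z,M)[:2] for x in c])
    return cv2.minEnclosingCircle(P.astype(np.float32)),cv2.fitEllipse(P.astype(np.float32))
E
python3 - <<'E'
from m import *
o=get_obs();p=viewer.grab_frame("wrist");M=w2c(p,o);print(o["tcp_pos"],np.array(p["hand_eye"]).round(3))
save(p,"w1.png")
for t in ["rinser_seat","rinser"]:
    for d in viewer.trace(p,t)[:2]: print("w",t,d["score"],d["rect"],[(z,fitcirc(p,M,d["pixels"],z)) for z in (.03,.046)])
p=viewer.grab_frame("top");M=w2c(p)
for t in ["rinser_seat","rinser"]:
    d=viewer.trace(p,t)[0];print("t",t,d["score"],fitcirc(p,M,d["pixels"],.04))
E
```

```text
[ 0.46263292 -0.27824603  0.31090002] [[-0.     0.946  0.324  0.083]
 [ 1.    -0.     0.001 -0.001]
 [ 0.001  0.324 -0.946 -0.142]
 [ 0.     0.     0.     1.   ]]
w rinser_seat 0.91 [308.6, 103.9, 397.3, 186.8] [(0.03, (((0.5541128516197205, -0.2690374255180359), 0.0572277195751667), ((0.5541143417358398, -0.26915064454078674), (0.1110249012708664, 0.11203934252262115), 35.79585647583008))), (0.046, (((0.5510907173156738, -0.2662770450115204), 0.055066537111997604), ((0.5510922074317932, -0.26638585329055786), (0.1068248376250267, 0.10780090093612671), 35.7958984375)))]
w rinser 0.76 [293.8, 86.0, 424.8, 199.7] [(0.03, (((0.5641008615493774, -0.2651160955429077), 0.08652515709400177), ((0.5548882484436035, -0.26592007279396057), (0.14295704662799835, 0.15973253548145294), 103.07220458984375))), (0.046, (((0.5607010126113892, -0.26250457763671875), 0.08325577527284622), ((0.5518368482589722, -0.26327750086784363), (0.1375489979982376, 0.15368987619876862), 103.07219696044922)))]
t rinser_seat 0.82 (((0.5568466186523438, -0.26763758063316345), 0.05622602626681328), ((0.5559893250465393, -0.2682653069496155), (0.10596785694360733, 0.10881397873163223), 108.84617614746094))
t rinser 0.9 (((0.5619710087776184, -0.2561163604259491), 0.08557357639074326), ((0.5550124049186707, -0.2635164260864258), (0.14282438158988953, 0.15858399868011475), 92.08892822265625))
```

View pics/w1.png

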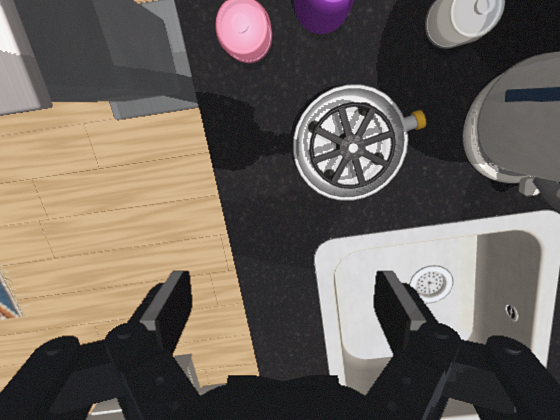

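Wrist view: the rinser hub is at (352,148), with the kettle clear to the right. The seat is at about (0.552, -0.267). On to the tumbler.

Call:
play_rows(commands=[[[-1, 0.2, 0, 0, 0], [-1, 0.4, 0, 0, 0], [-1, 0.6, 0, 0, 0], [-1, 0.8, -0.05, 0, 0], [-1, 1, -0.08, 0, 0], [-1, 1, -0.08, 0, 0]]])

```text
clock: 2.92
tcp_pos: [0.4768, -0.0684, 0.3121]
orientation: [-2.367, -2.064, -0.004]
contact_force: [0.1, -0.1, 1.3]
grip_width: 0.0853
gripper_force: 0.0
```

Call:
play_rows(commands=[[[-1, 0.2, 0, 0, 0], [-1, 0.4, 0, 0, 0], [-1, 0.6, 0, 0, 0], [-1, 0.8, -0.05, 0, 0], [-1, 1, -0.08, 0, 0], [-1, 1, -0.08, 0, 0], [-1, 1, -0.08, 0, 0]]])

```text
clock: 3.5
tcp_pos: [0.4901, 0.1254, 0.3115]
orientation: [-2.374, -2.058, -0.001]
contact_force: [0.2, -0.7, 0.7]
grip_width: 0.0857
gripper_force: 0.0
```

Call:
play_rows(commands=[[[-1, 0.2, 0, 0, 0], [-1, 0.3, 0, 0, 0], [-1, 0.3, 0, 0, 0], [-1, 0.3, 0, 0, 0], [-1, 0.3, 0, 0, 0]]])

```text
clock: 3.92
tcp_pos: [0.4997, 0.1802, 0.311]
orientation: [2.381, 2.048, -0.002]
contact_force: [0.5, -0.3, -0.3]
grip_width: 0.0855
gripper_force: 0.0
```

```bash
cat > fit.py <<'E'
from m import *
from scipy.optimize import minimize
prof=[(0,.0345),(.02,.0335),(.07,.0285),(.088,.026),(.092,.024)]
def sil(p,M,xy,z0):
    a=np.linspace(0,2*np.pi,40);P=np.array([[xy[0]+r_*np.cos(t),xy[1]+r_*np.sin(t),z0+h] for h,r_ in prof for t in a])
    m=np.zeros((420,560),np.uint8);cv2.fillConvexPoly(m,cv2.convexHull((proj(p,P,M)*16).astype(np.int32)),1,shift=4);return m>0
def fit(views,xy,z0,free=False):
    def c(v): 
        s=0
        for p,M,m in views:
            q=sil(p,M,v[:2],v[2] if free else z0); s+=1-(q&m).sum()/(q|m).sum()
        return s
    x0=list(xy)+([z0] if free else [])
    s=minimize(c,x0,method="Nelder-Mead",options=dict(initial_simplex=np.array([x0]+[np.array(x0)+.01*np.eye(len(x0))[i] for i in range(len(x0))]),xatol=1e-4,fatol=1e-4))
    return s.x.round(4),round(s.fun,3)
def pick(p,M,xy,z):
    L=viewer.trace(p,"tumbler");g=proj(p,[*xy,z+.045],M)[0]
    L=[d for d in L if np.hypot((d["rect"][0]+d["rect"][2])/2-g[0],(d["rect"][1]+d["rect"][3])/2-g[1])<60]
    return L[0] if L else None
E
python3 - <<'E'
from fit import *
o=get_obs();print(o["tcp_pos"],o["orientation"],o["clock"])
V=[]
for n in ["wrist","top","side"]:
    p=viewer.grab_frame(n);M=w2c(p,o);d=pick(p,M,(.51,.283),.008)
    if n=="wrist":save(p,"w2.png")
    if d is None: print(n,"none");continue
    v=(p,M,d["pixels"]);V.append(v);print(n,d["score"],d["rect"],fit([v],(.51,.283),.008))
    if n=="wrist":
        for g in viewer.trace(p,"goblet_a"): print("gob",g["score"],g["rect"])
print(fit(V,(.51,.283),.008))
E
```

```text
[0.49967401 0.18022553 0.31097839] [ 2.38098101e+00  2.04835334e+00 -1.87165060e-03] 3.9167
wrist 0.64 [249.4, 52.3, 301.1, 110.2] (array([0.5054, 0.2842]), np.float64(0.041))
gob 0.89 [263.7, 143.8, 326.0, 215.3]
gob 0.56 [233.7, 214.0, 288.5, 297.1]
top 0.62 [219.0, 238.4, 241.6, 262.3] (array([0.5073, 0.2836]), np.float64(0.073))
side 0.76 [226.6, 249.7, 257.7, 285.8] (array([0.5062, 0.2832]), np.float64(0.065))
(array([0.5055, 0.2841]), np.float64(0.204))
```

View pics/w2.png

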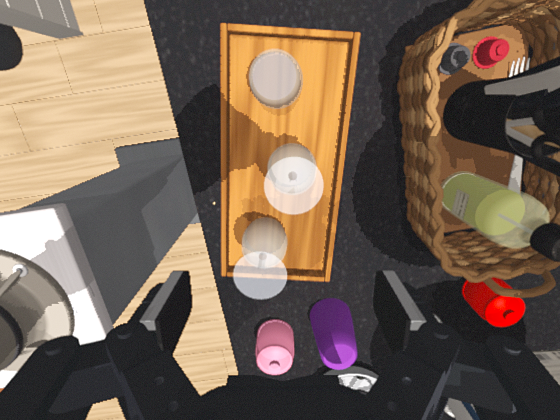

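The wrist view shows the clear tumbler at (275,78), with the goblets at (292,172) and (264,240). All three cameras agree on about (0.506, 0.284). I'll move over it and descend partway, then check.

Call:
play_rows(commands=[[[-1, 0.2, -0.02, 0, 0], [-1, 0.4, -0.045, 0, 0], [-1, 0.518, -0.045, 0.1, 0], [-1, 0.518, -0.045, 0.25, 0], [-1, 0.518, -0.045, 0.4, 0], [-1, 0.518, -0.045, 0.55, 0], [-1, 0.518, -0.045, 0.7, 0], [-1, 0.518, -0.045, 0.7, 0], [-1, 0.518, -0.045, 0.7, 0]]])

```text
clock: 5.02
tcp_pos: [0.5048, 0.2857, 0.1705]
orientation: [-2.378, -2.052, 0.005]
contact_force: [0.5, 0.8, 1.0]
grip_width: 0.0855
gripper_force: 0.0
```

```bash
python3 - <<'E'
from fit import *
o=get_obs();print(o["tcp_pos"],o["joints"])
p=viewer.grab_frame("wrist");M=w2c(p,o);save(p,"w3.png")
A=R.from_rotvec(o["orientation"]).as_matrix();print("tool delta",A.T@(np.array([.506,.284,.043])-o["tcp_pos"])/.2)
E
```

```text
[0.50483807 0.28571915 0.17052525] [-0.10061888  0.47505012 -0.68090472  1.80890774  0.35180461  0.98510853
 -1.07311811]
tool delta [-0.00649824  0.00863615  0.63761904]
```

View pics/w3.png

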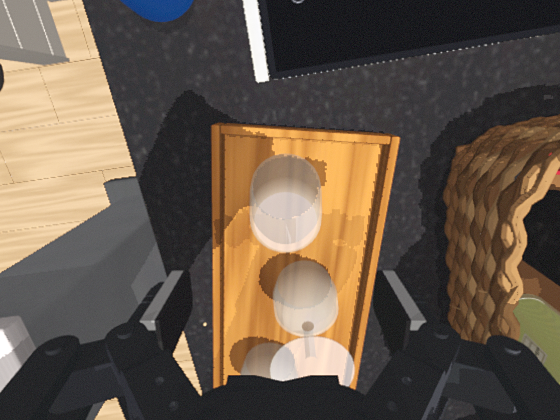

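Tumbler at (286,203), nearly in line with the finger centre column (283). The left rail is close but clear. One fit check, then descend.

```bash
python3 - <<'E'
from fit import *
o=get_obs();p=viewer.grab_frame("wrist");M=w2c(p,o);d=pick(p,M,(.506,.284),.008)
f=fit([(p,M,d["pixels"])],(.506,.284),.008);print(d["score"],d["rect"],f)
A=R.from_rotvec(o["orientation"]).as_matrix();print("tool delta",A.T@(np.array([*f[0],.043])-o["tcp_pos"])/.2)
E
```

```text
0.6 [248.5, 155.2, 322.3, 251.8] (array([0.5057, 0.2852]), np.float64(0.029))
tool delta [-8.01210229e-03 -5.17320064e-07  6.46520584e-01]
```

Call:
play_rows(commands=[[[-1, 0, 0.004, 0.1, 0], [-1, 0, 0.004, 0.2, 0], [-1, 0, 0.004, 0.3, 0], [-1, 0, 0.004, 0.4, 0], [-1, 0, 0.004, 0.48, 0], [-1, 0, 0.004, 0.55, 0], [-1, 0, 0.004, 0.6, 0], [-1, 0, 0.004, 0.63, 0], [-1, 0, 0.004, 0.64, 0], [-1, 0, 0.004, 0.64, 0], [-1, 0, 0.004, 0.64, 0]]])

```text
clock: 6.08
tcp_pos: [0.5068, 0.2867, 0.0441]
orientation: [2.379, 2.052, 0.002]
contact_force: [0.7, 0.1, -0.1]
grip_width: 0.0855
gripper_force: 0.0
```

Call:
play_rows(commands=[[[0.0, 0, 0, 0, 0], [0.2, 0, 0, 0, 0], [0.4, 0, 0, 0, 0], [0.6, 0, 0, 0, 0], [0.8, 0, 0, 0, 0], [1, 0, 0, 0, 0], [1, 0, 0, 0, 0], [1, 0, 0, 0, 0], [1, 0, 0, 0, 0], [1, 0, 0, 0, 0]]], grip_force=40)

```text
clock: 6.92
tcp_pos: [0.5068, 0.2865, 0.0446]
orientation: [2.378, 2.051, 0.002]
contact_force: [-1.2, -1.9, 7.0]
grip_width: 0.0586
gripper_force: 41.9
```

Call:
play_rows(commands=[[[1, 0, 0, -0.03, 0], [1, 0, 0, -0.1, 0], [1, 0, 0, -0.2, 0], [1, 0, 0, -0.32, 0], [1, 0, 0, -0.45, 0], [1, 0, 0, -0.6, 0], [1, 0, 0, -0.75, 0], [1, 0, 0, -0.88, 0], [1, 0, 0, -0.96, 0], [1, 0, 0, -1, 0], [1, 0, 0, -1, 0], [1, 0, 0, -1, 0]]], grip_force=60)

```text
clock: 7.92
tcp_pos: [0.506, 0.2859, 0.243]
orientation: [2.379, 2.052, -0.001]
contact_force: [0.5, -0.8, -1.1]
grip_width: 0.0576
gripper_force: 64.0
```

```bash
python3 - <<'E'
from fit import *
o=get_obs();A=R.from_rotvec(o["orientation"]).as_matrix();print(o["tcp_pos"],o["grip_width"],A.round(3))
for n in ["wrist","side","top"]:
    p=viewer.grab_frame(n);M=w2c(p,o);d=pick(p,M,o["tcp_pos"][:2],o["tcp_pos"][2]-.037)
    if n=="side": s=p
    if d: print(n,d["score"],d["rect"])
save(s,"s4.png")
print("to rinser",A.T@(np.array([.5525,-.267,.24])-o["tcp_pos"])/.2)
E
```

```text
[0.50596955 0.28587604 0.24302932] 0.05757261209881581 [[ 0.147  0.989 -0.   ]
 [ 0.989 -0.147 -0.   ]
 [-0.001 -0.    -1.   ]]
wrist 0.82 [210.5, 190.6, 355.6, 381.5]
side 0.6 [219.8, 208.5, 256.0, 244.5]
to rinser [-2.70034996  0.6356054   0.01643966]
```

View pics/s4.png

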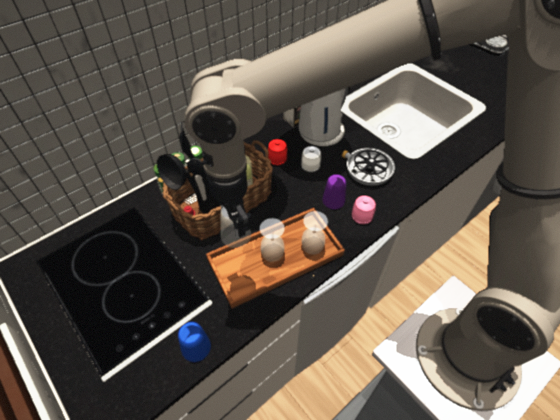

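The side view shows the tumbler lifted at (238,226), with both goblets still on the tray at (272,250) and (314,240). Carrying it to the rinser.

Call:
play_rows(commands=[[[1, -0.05, 0.01, 0, 0], [1, -0.15, 0.03, 0, 0], [1, -0.28, 0.06, 0, 0], [1, -0.42, 0.1, 0, 0], [1, -0.56, 0.13, 0, 0], [1, -0.7, 0.16, 0, 0], [1, -0.84, 0.2, 0, 0], [1, -0.95, 0.22, 0, 0], [1, -1, 0.23, 0, 0], [1, -1, 0.23, 0, 0]]])

```text
clock: 9.05
tcp_pos: [0.5226, 0.0781, 0.2429]
orientation: [2.383, 2.045, -0.002]
contact_force: [0.5, 0.1, -2.4]
grip_width: 0.0579
gripper_force: 63.9
```

Call:
play_rows(commands=[[[1, -0.05, 0.01, 0, 0], [1, -0.15, 0.03, 0, 0], [1, -0.28, 0.06, 0, 0], [1, -0.42, 0.1, 0, 0], [1, -0.56, 0.13, 0, 0], [1, -0.7, 0.16, 0, 0], [1, -0.84, 0.2, 0, 0], [1, -0.95, 0.22, 0, 0], [1, -1, 0.23, 0, 0], [1, -1, 0.23, 0, 0]]])

```text
clock: 9.88
tcp_pos: [0.5387, -0.1245, 0.243]
orientation: [2.381, 2.049, -0.0]
contact_force: [-0.4, 0.0, -1.9]
grip_width: 0.0577
gripper_force: 63.9
```

Call:
play_rows(commands=[[[1, -0.05, 0.01, 0, 0], [1, -0.15, 0.04, 0, 0], [1, -0.28, 0.08, 0, 0], [1, -0.42, 0.11, 0, 0], [1, -0.52, 0.14, 0, 0], [1, -0.6, 0.16, 0, 0], [1, -0.65, 0.17, 0, 0], [1, -0.68, 0.175, 0, 0], [1, -0.7, 0.175, 0, 0], [1, -0.7, 0.175, 0, 0], [1, -0.7, 0.175, 0, 0]]])

```text
clock: 10.8
tcp_pos: [0.5529, -0.2652, 0.2434]
orientation: [-2.377, -2.054, -0.001]
contact_force: [0.5, 0.7, -1.4]
grip_width: 0.0579
gripper_force: 63.9
```

```bash
cat > rel.py <<'E'
from fit import *
o=get_obs();t=np.array(o["tcp_pos"]);A=R.from_rotvec(o["orientation"]).as_matrix();print(t,o["contact_force"],o["grip_width"])
for n in ["wrist","side","top"]:
    p=viewer.grab_frame(n);M=w2c(p,o);d=pick(p,M,t[:2],t[2]-.037)
    if n=="wrist": save(p,"w%d.png"%(o["clock"]*10)); print("w%d.png"%(o["clock"]*10))
    if d:
        print(n,d["score"],d["rect"]);m=d["pixels"]
        if n!="top":
          f=fit([(p,M,m)],t[:2],t[2]-.037,True);print(f,f[0]-t)
    for q in ["rinser_seat"]:
        L=viewer.trace(p,q)
        if L: print(n,q,L[0]["score"],L[0]["rect"],[fitcirc(p,M,L[0]["pixels"],.046)])
print("seat",A.T@(np.array([.5525,-.267,.0826])-t)/.2)
E
python3 rel.py
```

```text
[ 0.55288323 -0.26517547  0.24339239] [ 0.45156603  0.71570582 -1.41078536] 0.05785306856978088
w108.png
wrist 0.92 [210.9, 191.2, 355.8, 380.7]
(array([ 0.5516, -0.265 ,  0.1995]), np.float64(0.099)) [-0.00128323  0.00017547 -0.04389239]
wrist rinser_seat 0.78 [231.1, 129.3, 336.3, 201.9] [(((0.5521842837333679, -0.26579156517982483), 0.05500634387135506), ((0.5537604689598083, -0.2546260356903076), (0.08210711926221848, 0.11516470462083817), 81.97205352783203))]
side 0.58 [368.8, 90.9, 398.1, 127.9]
(array([ 0.5524, -0.2674,  0.2053]), np.float64(0.213)) [-0.00048323 -0.00222453 -0.03809239]
side rinser_seat 0.74 [355.0, 152.2, 386.3, 173.0] [(((0.5349857807159424, -0.26239538192749023), 0.04613222926855087), ((0.5402275323867798, -0.26231488585472107), (0.056129761040210724, 0.07664339989423752), 3.238158941268921))]
top 0.74 [415.2, 199.2, 431.1, 223.2]
top rinser_seat 0.61 [394.3, 203.4, 430.9, 245.9] [(((0.555406928062439, -0.26655325293540955), 0.05648737773299217), ((0.5512548089027405, -0.26212266087532043), (0.08550221472978592, 0.11475251615047455), 121.6844253540039))]
seat [-9.77799213e-03 -5.61196750e-04  8.03956326e-01]
```

Call:
play_rows(commands=[[[1, 0, 0, 0.04, 0], [1, 0, 0, 0.12, 0], [1, 0, 0, 0.22, 0], [1, 0, 0, 0.32, 0], [1, 0, 0, 0.42, 0], [1, 0, 0, 0.52, 0], [1, 0, 0, 0.6, 0], [1, 0, 0, 0.65, 0], [1, 0, 0, 0.68, 0], [1, 0, 0, 0.7, 0], [1, 0, 0, 0.7, 0], [1, 0, 0, 0.7, 0]]])

```text
clock: 12.25
tcp_pos: [0.5533, -0.2667, 0.104]
orientation: [2.378, 2.051, 0.001]
contact_force: [0.0, 0.5, -1.1]
grip_width: 0.058
gripper_force: 63.9
```

```bash
python3 rel.py; cp pics/w1*.png pics/x/ 2>/dev/null; ls -t pics | head -1
```

```text
[ 0.55325605 -0.26667169  0.10395649] [ 0.02871618  0.46785184 -1.11896059] 0.057961556377830285
w122.png
wrist 0.95 [209.3, 187.8, 354.6, 380.8]
(array([ 0.5518, -0.2671,  0.0598]), np.float64(0.099)) [-0.00145605 -0.00042831 -0.04415649]
wrist rinser_seat 0.72 [201.4, 148.0, 364.0, 259.2] [(((0.5523950457572937, -0.2655858099460602), 0.05397918447852135), ((0.5520668029785156, -0.26772019267082214), (0.09966406226158142, 0.10101400315761566), 178.04449462890625))]
side 0.57 [360.6, 129.9, 387.9, 164.6]
(array([ 0.5557, -0.2708,  0.0635]), np.float64(0.278)) [ 0.00244395 -0.00412831 -0.04045649]
side rinser_seat 0.7 [355.5, 150.6, 385.3, 175.3] [(((0.5507027506828308, -0.2369856834411621), 0.04080110043287277), ((0.5490724444389343, -0.2368270307779312), (0.03807414695620537, 0.07242916524410248), 108.26029205322266))]
top 0.7 [405.5, 208.9, 418.1, 234.3]
top rinser_seat 0.69 [395.8, 204.7, 423.0, 242.1] [(((0.5546201467514038, -0.2647748291492462), 0.05503781512379646), ((0.5554103851318359, -0.2653689980506897), (0.09414568543434143, 0.10191469639539719), 84.3009033203125))]
seat [-0.00215325 -0.00361476  0.10677908]
w122.png
```

View pics/w122.png

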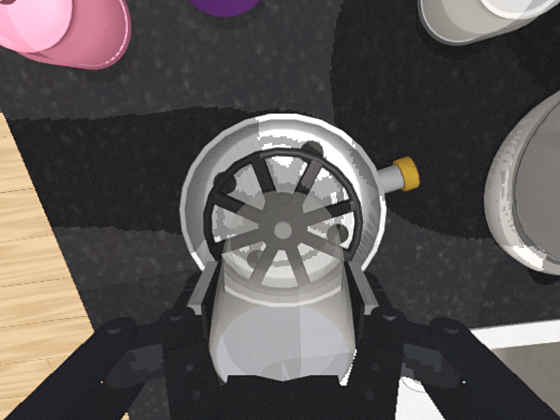

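```bash
python3 - <<'E'
# relative centring in one wrist view: plate outer ring bottom/near edges vs tumbler rim
from fit import *
o=get_obs();p=viewer.grab_frame("wrist");M=w2c(p,o);t=o["tcp_pos"]
im=cv2.cvtColor(p["pixels"],cv2.COLOR_RGB2BGR).copy()
a=np.linspace(0,2*np.pi,72)
for (x,y,z,rr,c) in [(.5525,-.267,.046,.055,(0,255,0)),(.5525,-.267,.030,.075,(255,255,0)),(t[0]-.0007,t[1]-.0015,t[2]-.0385,.0345,(0,0,255))]:
    q=proj(p,np.c_[x+rr*np.cos(a),y+rr*np.sin(a),0*a+z],M)
    for u in q: cv2.circle(im,(int(round(u[0])),int(round(u[1]))),1,c,-1)
cv2.imwrite("pics/ov.png",cv2.resize(im[110:400,150:410],None,fx=2,fy=2))
E
```

```text
(no output)
```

View pics/ov.png

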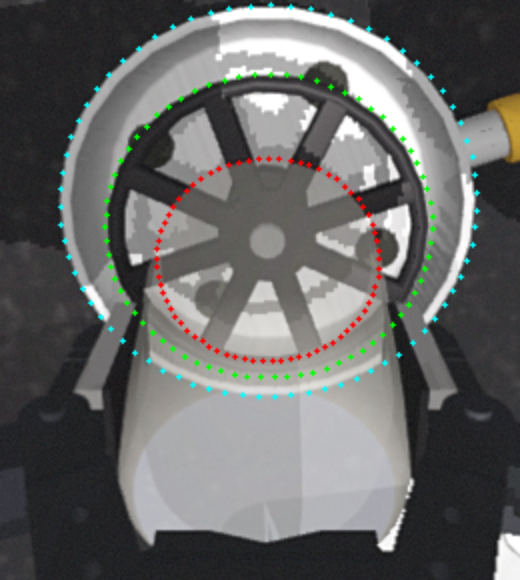

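The overlay shows the plate ring, centred at about (268,228) in the crop, within about 1 mm of the model, and the tumbler axis (col 268) in line with it. Lowering slowly while watching the force.

Call:
play_rows(commands=[[[1, 0.003, 0, 0.01, 0], [1, 0.005, 0, 0.02, 0], [1, 0.005, 0, 0.03, 0], [1, 0.005, 0, 0.04, 0], [1, 0.005, 0, 0.05, 0], [1, 0.005, 0, 0.06, 0], [1, 0.005, 0, 0.07, 0], [1, 0.005, 0, 0.075, 0], [1, 0.005, 0, 0.08, 0], [1, 0.005, 0, 0.08, 0]]])

```text
clock: 13.58
tcp_pos: [0.5528, -0.2655, 0.0871]
orientation: [-2.379, -2.052, 0.0]
contact_force: [0.8, 0.6, -0.9]
grip_width: 0.0575
gripper_force: 63.9
```

Call:
play_rows(commands=[[[1, 0, 0, 0.004, 0], [1, 0, 0, 0.008, 0], [1, 0, 0, 0.01, 0], [1, 0, 0, 0.01, 0]]])

```text
clock: 13.92
tcp_pos: [0.5528, -0.2656, 0.0852]
orientation: [-2.379, -2.052, 0.0]
contact_force: [0.0, -0.3, -2.0]
grip_width: 0.058
gripper_force: 63.9
```

Call:
play_rows(commands=[[[1, 0, 0, 0.004, 0], [1, 0, 0, 0.008, 0], [1, 0, 0, 0.01, 0], [1, 0, 0, 0.01, 0]]])

```text
clock: 14.25
tcp_pos: [0.5528, -0.2655, 0.0832]
orientation: [-2.379, -2.052, 0.0]
contact_force: [-0.1, 0.8, -1.7]
grip_width: 0.0577
gripper_force: 63.9
```

Call:
play_rows(commands=[[[1, 0, 0, 0.004, 0], [1, 0, 0, 0.008, 0], [1, 0, 0, 0.01, 0], [1, 0, 0, 0.01, 0]]])

```text
clock: 14.58
tcp_pos: [0.553, -0.2655, 0.0816]
orientation: [2.379, 2.052, 0.0]
contact_force: [-2.2, 0.1, 3.3]
grip_width: 0.0578
gripper_force: 64.8
```

Call:
play_rows(commands=[[[1, 0, 0, 0.004, 0], [1, 0, 0, 0.008, 0], [1, 0, 0, 0.01, 0], [1, 0, 0, 0.01, 0]]])

```text
clock: 14.92
tcp_pos: [0.553, -0.2655, 0.0794]
orientation: [2.379, 2.052, 0.0]
contact_force: [-2.4, 1.0, 3.2]
grip_width: 0.0574
gripper_force: 64.9
```

Contact was at about z = 0.0825, as predicted. Pressing to 12 mm, z ≈ 0.0706.

Call:
play_rows(commands=[[[1, 0, 0, 0.005, 0], [1, 0, 0, 0.01, 0], [1, 0, 0, 0.015, 0], [1, 0, 0, 0.02, 0], [1, 0, 0, 0.025, 0], [1, 0, 0, 0.03, 0], [1, 0, 0, 0.035, 0], [1, 0, 0, 0.04, 0], [1, 0, 0, 0.044, 0], [1, 0, 0, 0.044, 0]]])

```text
clock: 15.75
tcp_pos: [0.553, -0.2655, 0.0709]
orientation: [2.379, 2.052, -0.0]
contact_force: [-3.0, 1.3, 8.5]
grip_width: 0.0578
gripper_force: 65.4
```

Call:
play_rows(commands=[[[1, 0, 0, 0, 0], [1, 0, 0, 0, 0], [1, 0, 0, 0, 0], [1, 0, 0, 0, 0]]])

```text
clock: 16.08
tcp_pos: [0.553, -0.2655, 0.071]
orientation: [2.378, 2.052, -0.0]
contact_force: [-3.6, 1.4, 8.6]
grip_width: 0.0583
gripper_force: 65.4
```

```bash
python3 - <<'E'
from fit import *
o=get_obs();print(o["tcp_pos"],o["contact_force"]);p=viewer.grab_frame("wrist");M=w2c(p,o);t=o["tcp_pos"]
f=[];
for _ in range(6): viewer.grab_frame("top");f.append(get_obs()["contact_force"])
print(np.mean(f,0))
im=cv2.cvtColor(p["pixels"],cv2.COLOR_RGB2BGR).copy()
a=np.linspace(0,2*np.pi,72)
for (x,y,z,rr,c) in [(.5525,-.267,.034,.055,(0,255,0)),(.5525,-.267,.030,.075,(255,255,0)),(t[0]-.0007,t[1]-.0015,t[2]-.0366,.0345,(0,0,255))]:
    q=proj(p,np.c_[x+rr*np.cos(a),y+rr*np.sin(a),0*a+z],M)
    for u in q: cv2.circle(im,(int(round(u[0])),int(round(u[1]))),0,c,-1)
cv2.imwrite("pics/ov2.png",cv2.resize(im[110:400,150:410],None,fx=2,fy=2))
E
```

```text
[ 0.55301287 -0.26554952  0.07098485] [-3.64694709  1.37182387  8.5796152 ]
[-3.07582202  1.28480362  8.36691246]
```

View pics/ov2.png

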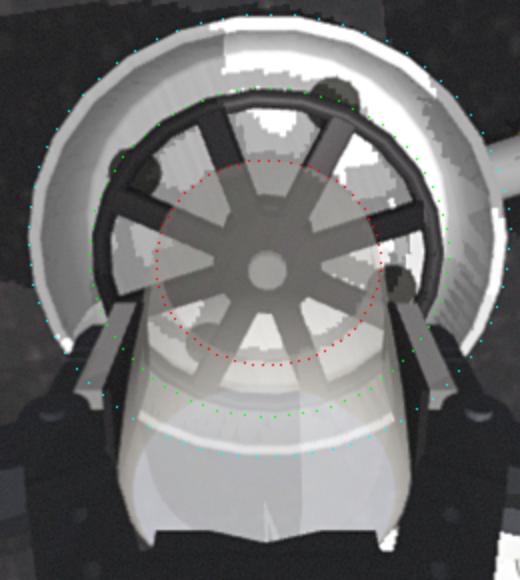

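The plate sits in the bowl with the tumbler centred: hub at (267,270), rim and ring concentric. The force of 8.4 N plus about 1.9 N weight matches about 12 mm of travel. Holding.

Call:
play_rows(commands=[[[1, 0, 0, 0, 0], [1, 0, 0, 0, 0], [1, 0, 0, 0, 0], [1, 0, 0, 0, 0], [1, 0, 0, 0, 0], [1, 0, 0, 0, 0], [1, 0, 0, 0, 0], [1, 0, 0, 0, 0], [1, 0, 0, 0, 0], [1, 0, 0, 0, 0], [1, 0, 0, 0, 0], [1, 0, 0, 0, 0]]])

```text
clock: 17.43
tcp_pos: [0.553, -0.2655, 0.071]
orientation: [2.379, 2.052, 0.0]
contact_force: [-3.6, 2.3, 7.7]
grip_width: 0.0577
gripper_force: 65.4
```

Call:
play_rows(commands=[[[1, 0, 0, 0, 0], [1, 0, 0, 0, 0], [1, 0, 0, 0, 0], [1, 0, 0, 0, 0], [1, 0, 0, 0, 0], [1, 0, 0, 0, 0], [1, 0, 0, 0, 0], [1, 0, 0, 0, 0], [1, 0, 0, 0, 0], [1, 0, 0, 0, 0], [1, 0, 0, 0, 0], [1, 0, 0, 0, 0]]])

```text
clock: 18.43
tcp_pos: [0.553, -0.2655, 0.071]
orientation: [2.378, 2.052, -0.0]
contact_force: [-2.2, 1.3, 7.5]
grip_width: 0.058
gripper_force: 65.4
```

Call:
play_rows(commands=[[[1, 0, 0, 0, 0], [1, 0, 0, 0, 0], [1, 0, 0, 0, 0], [1, 0, 0, 0, 0], [1, 0, 0, 0, 0], [1, 0, 0, 0, 0], [1, 0, 0, 0, 0], [1, 0, 0, 0, 0], [1, 0, 0, 0, 0], [1, 0, 0, 0, 0], [1, 0, 0, 0, 0], [1, 0, 0, 0, 0]]])

```text
clock: 19.43
tcp_pos: [0.553, -0.2655, 0.071]
orientation: [2.379, 2.052, -0.0]
contact_force: [-3.0, 1.7, 8.2]
grip_width: 0.0579
gripper_force: 65.4
```

Call:
play_rows(commands=[[[1, 0, 0, 0, 0], [1, 0, 0, 0, 0], [1, 0, 0, 0, 0], [1, 0, 0, 0, 0], [1, 0, 0, 0, 0], [1, 0, 0, 0, 0], [1, 0, 0, 0, 0], [1, 0, 0, 0, 0], [1, 0, 0, 0, 0], [1, 0, 0, 0, 0], [1, 0, 0, 0, 0], [1, 0, 0, 0, 0]]])

```text
clock: 20.43
tcp_pos: [0.553, -0.2655, 0.071]
orientation: [2.378, 2.052, 0.0]
contact_force: [-3.8, 2.8, 7.9]
grip_width: 0.0572
gripper_force: 65.4
```

```bash
python3 -c "
from bench import get_obs,r
o=get_obs();print(o['clock'],o['tcp_pos'],o['contact_force']);print(r.hand_in())"
```

```text
20.4333 [ 0.55300893 -0.26552351  0.07098221] [-3.82665003  2.79056774  7.87333188]
the job is handed in; nothing more can be done
None
```

The tumbler is on the rinser plate, upside down, upright and centred to about 1–2 mm by the camera fits; it was held pressed about 12 mm (estimated from arm height and push force) for over 4 s and handed in at 20.4 s, still gripped.

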